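# Push the soap dish and the jar back home on the bathroom ledge

### The arm

A 6-joint arm with a two-finger parallel gripper is mounted at the origin on the work surface. World frame = base frame: x ahead of the robot, y to its left, z up, the work surface at z = 0. Lengths are in mm, angles in rad, forces in N, time in s.
With the tool pointing down it reaches from about 350 to 875 mm from the base axis. Payload 4.2 kg.
Tool frame: the origin (TCP) lies between the finger pads; the fingertips stand 11 mm ahead of it and the grasp point (between the pads) lies 8 mm behind it; z points along the fingers, y is the direction in which the jaws open and shut (so a half turn about z gives the same grasp; the last joint's range is limited). The gripper opens to 85 mm and grips with 20 to 120 N. Pads are 22 mm wide; open, the fingers measure 114 mm over their backs; the gripper's body (76 mm by 85 mm) begins 54 mm behind the grasp point. The pads swing forward as they close: fully open they stand 13 mm farther back than shut.
Start: joints at [-0.881, 0.385, 0.008, 0, -1.194, -0.259], TCP at [261.011, -567.867, 242.312] pointing down, gripper open.
Joint ranges: [-3.14, 3.14], [-1.21, 2.06], [-1.07, 1.41], [-3.16, 2.05], [-2.99, -0.16], [-3.1, 3.1]. Speed limits (rad/s): [2.79, 2.79, 3.14, 3.14, 3.14, 3.14].

### API

Orientations are given as a unit quaternion [x, y, z, w].
In Python, from bench import * gives the robot as it stands. The module is installed in compiled form; this text tells all that it offers.
- The arm moves only by the tool drive_tool, never from a script. Its argument "increments" is a list of rows, each a list of 3 entries, a list of its own where there are three numbers: the gripper command: -1 is shut, 1 is fully open, values between are in proportion, then the shift along the tool's x, y, z scaled (see below), then the turn about the tool's z scaled (see below). In form: [[hand, [tx, ty, tz], turn], ...]. A call has 1 to 20 rows; each row shifts and turns the commanded pose from where the row before left it, along the tool's axes as they then stand; what a row does not reach is not made up. The controller multiplies each number of a shift by 0.3 m and each number of a turn by 2 rad. A row lasts 1/8 s, in which the tool goes at most 62.5 mm and 10.7 degrees, less where a joint would pass 70% of its speed; a pose out of reach is approached as far as the arm can. A call with a number of a shift or a turn outside -1 to 1 is refused whole. A call with a gripper value outside its range is refused whole. The fingers move at their own pace and stop on an object; the grip force is fixed at half the most. Time passes only in rows, so rows that do not move let the fingers close. It gives the time, the measured TCP pose, the force and the opening at its end, in the units of the state.
- read_state(): the state, without advancing time (a new reading comes with each control period).
- get_image(name): name is "side" or "top"; returns the picture (400x640x3 uint8, red, green, blue); there is no depth.
- calibration(name): a dict with "fovy" (degrees; the focal length in pixels is half the picture's height over the tangent of half this angle, whatever the lens; pixels are square), "cx", "cy" (the principal point, pixels), "k1" (the pictures are not rectified: a ray, as slopes to the right and down, at radius r is drawn at 1 + k1 r^2 times it, then the intrinsics apply), "R" (3x3) and "t" (3): a world point X has camera coordinates R X + t. Camera axes: x right, y down, z forward; pixel columns grow to the right and rows downward; lengths in mm; the calibration is good to about 2 mm. A picture is of the moment at which its call begins. calibration takes no time and is no camera call.
- job_done(): hands the job in, once; it reports no verdict.
The state is a dict: "clock": time; "joints": joint angles; "joint_vel": joint speeds; "joint_efforts": joint torques, N m; "position": TCP position; "ee_rot": TCP orientation; "contact_force": force on the tool from outside, world axes, zero at the start; "wrist_torque": the same for the moment, N m; "gripper_width": finger opening in mm.
Only numpy, scipy, OpenCV 4.12 (cv2) and the standard library are available. Lean on these libraries where they do the work, as an engineer would, in place of code of your own. Each camera call takes 0.05 s, during which the arm holds its last target.

### The job

Lifting nothing off the ledge, push the soap dish along the ledge into the corner of the raised L-shaped concrete lip, so that its long back side is flush against the long strip and its end is flush against the short strip. Then push the squat glass jar straight back until it stands against the long strip, beside the dish. Keep the jar upright, leave the dish home in its corner, and do not disturb the other things on the ledge.

Things in the scene. Friction and masses are not known exactly. Their poses are not given: they have to be found in the camera images.
- lip: Fixed L-shaped grey concrete lip, strips 22 mm high and wide. Origin: inner corner where the strips' inner faces meet, at ledge height. Long strip: 420 mm along +y from the corner, inner face at x = 0, strip on its +x (far) side. Short strip: 120 mm along -x (towards the robot), inner face at y = 0, strip on its -y side. Dish and jar start on the -x, +y side.
- dish: White plastic soap dish, loose rectangular tray with drain slots: 84 mm (x) by 130 mm (y), 24 mm high, upright sides, 5 mm walls, about 0.18 kg; slides under 1 to 4 N. Origin: centre of underside. Its +x long side is the back. Starts turned up to 0.4 rad from the lip. Home: axes parallel to the lip's, origin 42 mm from the long strip and 65 mm from the short strip.
- jar: Squat round glass jar with steel twist cap, loose, upright, 66 mm in diameter, 60 mm high, about 0.26 kg; slides under 2 to 6 N. Origin: centre of underside. Starts farther along the lip's +y than the dish, in front of the long strip; against the strip its axis is 33 mm from the strip's inner face.
- cup: Bystander: green plastic toothbrush cup, 72 mm wide, 100 mm high, with a toothbrush that reaches 195 mm high. Origin: centre of its underside. Stands outside the short strip.
- tumbler: Bystander: glass tumbler, 68 mm wide, 95 mm high. Origin: centre of its underside. Stands outside the short strip.
- clipper: Bystander: steel nail clipper lying flat, 60 mm long (x), 13 mm wide, about 13 mm high. Origin: centre of its underside. Lies near the robot-side end of the short strip.
- comb: Bystander: blue comb lying flat, 170 mm long (x), 32 mm wide, 5 mm thick. Origin: near the centre of its underside. Lies on the +y side of the jar.
- soap: Bystander: bar of soap, 52 x 82 x 24 mm (x, y, z). Origin: centre of its underside. Lies beyond the long strip.
- nailbrush: Bystander: wooden nail brush, 36 x 85 x 30 mm (x, y, z). Origin: centre of its underside. Lies beyond the long strip.
- rollon: Bystander: small grey roll-on bottle, 38 mm in diameter, 85 mm high. Origin: centre of its underside. Stands past the free end of the long strip.
Not all that is in view belongs to the job. Leave any blue or green look-alike of the jar alone.

How it is judged:
By the outcome, as a careful person would: the job done as asked, in the order asked, and still so for the second after the job is handed in, with the robot touching nothing.
It also fails if it takes over 54 s, if anything falls off the work surface, if the arm or the gripper's body presses on something with over 40 N, if the wrist force passes 120 N, or if a joint passes its speed limit or range.

## Working session

There is one attempt and no reset: what is moved stays moved. The work goes in short steps, Python scripts to look and compute and a tool call to move; the robot and the scene stay as the last step left them, time stands still between calls to the robot, and variables do not carry over. Pictures are saved under pics/ and viewed, and the job is handed in when it is done.

Besides the shell and the picture viewer there is one more tool, called after "Call:" by a JSON object that holds its "fn" and its "kwargs", one argument or row to a line. drive_tool: Moves the arm, as the interface text tells. Shifts and turns lie within -1 to 1; 1 stands for 0.3 m of shift or 2 rad of turn. Its arguments: {"type":"object","properties":{"increments":{"type":"array"}},"required":["increments"]}

```bash
mkdir -p pics; cat > h.py <<'E'
from bench import *
import numpy as np, cv2
def ray(name,u,v):
    c=calibration(name); f=200/np.tan(np.radians(c["fovy"])/2)
    K=np.array([[f,0,c["cx"]],[0,f,c["cy"]],[0,0,1.]])
    p=cv2.undistortPoints(np.array([[[u,v]]],float),K,np.array([c["k1"],0,0,0.]))[0,0]
    R=np.array(c["R"]);t=np.array(c["t"])
    return -R.T@t, R.T@np.array([p[0],p[1],1])
def onz(name,u,v,z):
    o,d=ray(name,u,v); return o+d*(z-o[2])/d[2]
def proj(name,X):
    c=calibration(name); f=200/np.tan(np.radians(c["fovy"])/2)
    x=np.array(c["R"])@np.array(X,float)+np.array(c["t"]); s=x[:2]/x[2]; s=s*(1+c["k1"]*(s@s))
    return f*s+[c["cx"],c["cy"]]
def snap(name,fn):
    im=np.array(get_image(name)); cv2.imwrite(fn,im[:,:,::-1]); return im
E
python3 - <<'E'
from h import *
for n in("top","side"):
    snap(n,f"pics/{n}0.png"); c=calibration(n); print(n,c); print(ray(n,320,200))
print(read_state())
E
```

```text
top {'fovy': 42.40009214928385, 'cx': 320.5624920661695, 'cy': 202.47878378640183, 'k1': -0.06630846851198578, 'R': array([[ 0.00723685, -0.99997213, -0.00183576],
       [-0.9935252 , -0.00698201, -0.11339722],
       [ 0.11338125,  0.00264451, -0.99354804]]), 't': array([ -54.39214807,  532.50413325, 1363.06159382])}
(array([ 374.90428093,  -54.27730791, 1414.55180897]), array([ 0.11814953,  0.00376893, -0.9930009 ]))
side {'fovy': 42.359816263333926, 'cx': 320.8429501591784, 'cy': 202.3194909280644, 'k1': -0.11646930801728092, 'R': array([[-0.89070726, -0.45445864,  0.01038869],
       [-0.25705161,  0.48469131, -0.83606148],
       [ 0.37492006, -0.74735646, -0.54853739]]), 't': array([ 479.39509351,  173.23369234, 1062.51218786])}
(array([ 73.17355579, 927.97572404, 722.68139835]), array([ 0.37752978, -0.74879234, -0.54479736]))
{'clock': 0.1, 'joints': array([-8.81364126e-01,  3.85453180e-01,  6.76584706e-03, -4.22733130e-04,
       -1.19397576e+00, -2.58610795e-01]), 'joint_vel': array([ 0.00102626, -0.00174232,  0.00207867,  0.0007095 ,  0.00056209,
       -0.00130857]), 'joint_efforts': array([-2.53028538e-04, -3.93318272e+01,  1.88929653e+01,  4.19802457e+00,
       -2.61313777e-03, -7.41874231e-06]), 'position': array([ 260.82657757, -567.43194402,  241.35005849]), 'ee_rot': array([-2.13672402e-01,  9.76904906e-01,  9.20146660e-04, -2.51256947e-04]), 'contact_force': array([ 0.2993569 , -0.59237664, -0.79703042]), 'wrist_torque': array([ 0.03411239, -0.02728984,  0.00688095]), 'gripper_width': 85.804532570757}
```

View pics/top0.png

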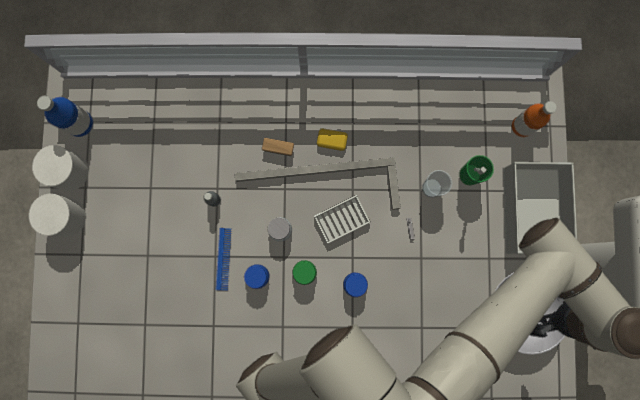

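View pics/side0.png

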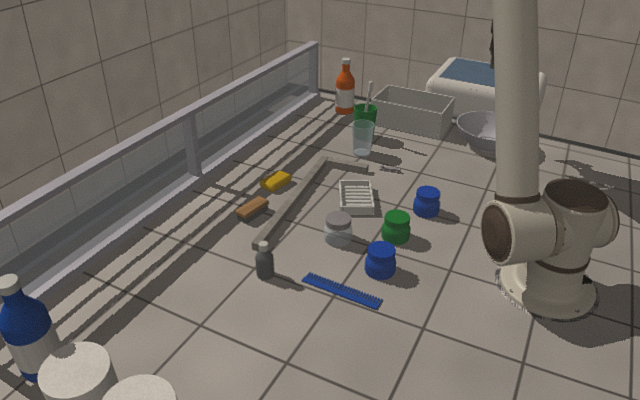

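```bash
python3 - <<'E'
from h import *
im=cv2.imread("pics/top0.png")
cv2.imwrite("pics/crop_a.png",cv2.resize(im[130:320,200:440],(768,608))[:600])
E
```

```text
(no output)
```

View pics/crop_a.png

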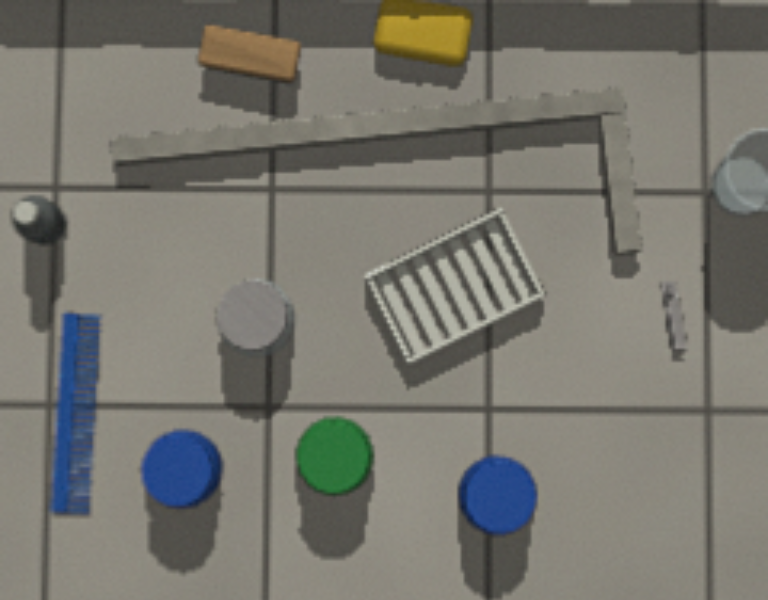

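```bash
python3 - <<'E'
from h import *
im=cv2.imread("pics/top0.png")
a=cv2.resize(im[165:190,228:308],(800,250),interpolation=cv2.INTER_CUBIC)
b=cv2.resize(im[150:215,345:420],(690,598),interpolation=cv2.INTER_CUBIC)
cv2.imwrite("pics/la.png",a);cv2.imwrite("pics/lb.png",b)
# dish
hsv=cv2.cvtColor(im,cv2.COLOR_BGR2HSV)
m=((hsv[:,:,2]>195)).astype(np.uint8);m[:, :300]=0;m[:,385:]=0;m[:185]=0;m[255:]=0
m=cv2.morphologyEx(m,cv2.MORPH_CLOSE,np.ones((9,9)))
cs,_=cv2.findContours(m,0,2);c=max(cs,key=cv2.contourArea);box=cv2.boxPoints(cv2.minAreaRect(c));print(box)
w=np.array([onz("top",*(p),24)[:2] for p in box]);print(w,w.mean(0),[np.linalg.norm(w[i]-w[i-1]) for i in range(4)])
# jar
m=((hsv[:,:,2]>115)&(hsv[:,:,1]<60)).astype(np.uint8)
print(onz("top",279,228.5,60))
E
```

```text
[[327. 242.]
 [327. 242.]
 [327. 242.]
 [327. 242.]]
[[426.64195443 -68.6789604 ]
 [426.64195443 -68.6789604 ]
 [426.64195443 -68.6789604 ]
 [426.64195443 -68.6789604 ]] [426.64195443 -68.6789604 ] [np.float64(0.0), np.float64(0.0), np.float64(0.0), np.float64(0.0)]
[459.8130587   58.17218692  60.        ]
```

View pics/la.png

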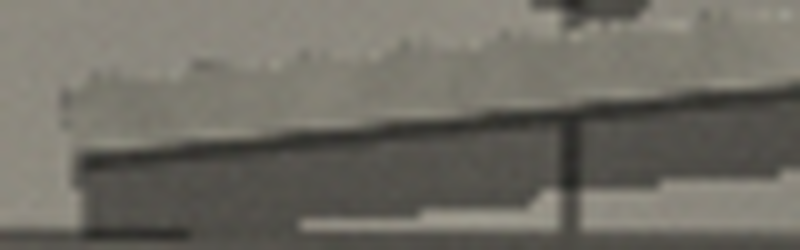

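View pics/lb.png

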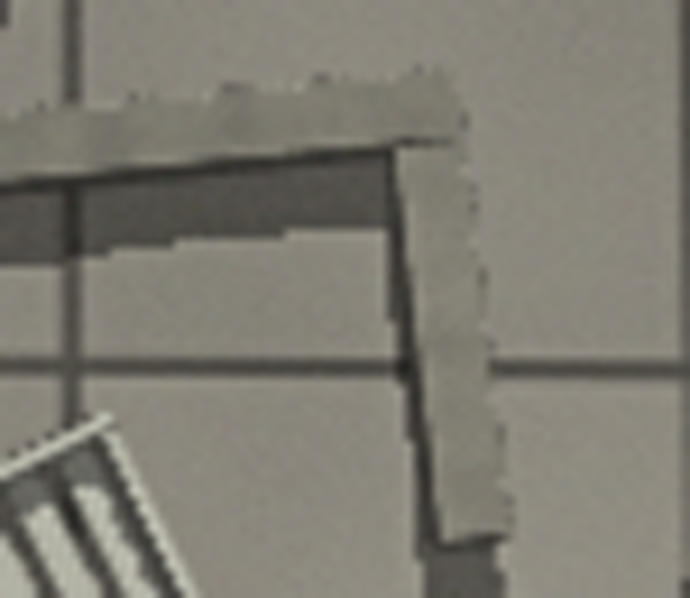

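```bash
cat >> h.py <<'E'
def meas_px(im_bgr,thr,u0,u1,v0,v1):
    g=im_bgr.min(2); m=(g>thr).astype(np.uint8)
    k=np.zeros_like(m);k[v0:v1,u0:u1]=m[v0:v1,u0:u1];return k
E
python3 - <<'E'
from h import *
C=onz("top",387.2,165.5,22);L=onz("top",235.5,180,22);S=onz("top",392.7,208.5,22)
print(C,L,S,np.linalg.norm(L-C),np.linalg.norm(S-C))
d=(L-C)[:2];th=np.arctan2(-d[0],d[1]);d2=(S-C)[:2];th2=np.arctan2(-d2[1],-d2[0]);print("lip yaw",th,th2)
im=cv2.imread("pics/top0.png")
print(im[205:235:4,325:365:4].max(2))
k=meas_px(im,155,305,380,190,250)
k=cv2.morphologyEx(k,cv2.MORPH_CLOSE,np.ones((9,9)))
cs,_=cv2.findContours(k,0,2);c=max(cs,key=cv2.contourArea);box=cv2.boxPoints(cv2.minAreaRect(c));print(box)
man=np.array([(500,210),(543,293),(412,362),(366,277)])/3.2+[199.66,129.66]
for b in(box,man):
    w=np.array([onz("top",*p,24)[:2] for p in b]);print(w,w.mean(0),[np.linalg.norm(w[i]-w[i-1]) for i in range(4)])
R=np.array([[np.cos(th),-np.sin(th)],[np.sin(th),np.cos(th)]])
print("lip frame dish",(w-C[:2])@R, (w.mean(0)-C[:2])@R); 
for n,u,v,z in(("jar",279,228.5,60),("blue1",256.5,276.5,60),("green",304.3,272,60),("blue2",355.5,284.5,60),("clip",410.5,230,13)):
    p=onz("top",u,v,z);print(n,p,(p[:2]-C[:2])@R)
E
```

```text
[ 637.23013928 -232.68159448   22.        ] [594.12669733 182.77196896  22.        ] [ 518.72823494 -246.71603056   22.        ] 417.68357650582584 119.33007470156339
lip yaw 0.10338044958466877 0.11788305353552189
[[140 140 136 177  99  81 174  75 109 179]
 [135 174  72 102  88 175 172 106 182  77]
 [102  80 178 171 102 178  82 178  91 120]
 [170 100 179  71 176  89 179 172 145 183]
 [ 81 178  86 176 169 144 180  54 176  90]
 [176 170 140 178  83 177  89 176 167 186]
 [176  80 176  86 175 170 100 187  85  86]
 [ 86 177 169 141 178 182  85  62  85  78]]
[[313.80002 215.60004]
 [355.80002 194.60004]
 [369.20004 221.40002]
 [327.20004 242.40002]]
[[ 497.71747922  -32.53143593]
 [ 555.82965259 -146.24983754]
 [ 483.01427669 -182.4791622 ]
 [ 425.57063841  -69.22377114]] [ 490.53301173 -107.6210517 ] [np.float64(80.94130034856882), np.float64(127.70630195336224), np.float64(81.33045514528656), np.float64(126.99037436407606)]
[[ 553.95376834 -146.54782699]
 [ 483.49824223 -182.87979671]
 [ 424.55901049  -72.4862442 ]
 [ 496.03131818  -33.18205617]] [ 489.51058481 -108.77398102] [np.float64(127.30596304027246), np.float64(79.27164173001921), np.float64(125.14219701614672), np.float64(81.5665983278846)]
lip frame dish [[ -73.94306348   94.26772099]
 [-147.77175598   65.40048444]
 [-195.00409376  181.28696226]
 [-119.85732604  213.00562025]] [-134.14405981  138.49019699]
jar [459.8130587   58.17218692  60.        ] [-146.45478707  307.60971698]
blue1 [333.99967143 115.00417465  60.        ] [-265.73159992  377.12176746]
green [346.74291754  -9.59045712  60.        ] [-265.91410763  251.87728942]
blue2 [ 315.34975845 -143.11979599   60.        ] [-310.91940584  122.30052488]
clip [ 461.10550609 -296.10869415   13.        ] [-181.72975201  -44.913034  ]
```

```bash
cat >> h.py <<'E'
C0=np.array([637.2,-232.7]); TH=0.105
RL=np.array([[np.cos(TH),-np.sin(TH)],[np.sin(TH),np.cos(TH)]])
def st():
    s=read_state(); p=np.array(s["position"]); a=np.array(s["ee_rot"])
    from scipy.spatial.transform import Rotation as Ro
    M=Ro.from_quat(a).as_matrix(); yaw=np.arctan2(-M[0,1],M[1,1])
    print("t",round(s["clock"],2),"lip xy",((p[:2]-C0)@RL).round(1),"z",p[2].round(1),"yawrel",round(yaw-TH,4),"w",round(s["gripper_width"],1),"Flip",(np.array(s["contact_force"])[:2]@RL).round(2),"Fz",round(s["contact_force"][2],2))
E
python3 -c "
from h import *
st()"
```

```text
t 0.1 lip xy [-409.4 -293.4] z 241.4 yawrel 0.3257 w 85.8 Flip [ 0.24 -0.62] Fz -0.8
```

Call:
{"fn": "drive_tool", "kwargs": {
  "increments": [
    [1, [0, 0, 0], 0.0815],
    [1, [0, 0, 0], 0.0815],
    [1, [0, 0, 0], 0],
    [1, [-0.06, 0.144, 0], 0],
    [1, [-0.06, 0.144, 0], 0],
    [1, [-0.06, 0.144, 0], 0],
    [1, [-0.06, 0.144, 0], 0],
    [1, [-0.06, 0.144, 0], 0],
    [1, [-0.06, 0.144, 0], 0],
    [1, [-0.06, 0.144, 0], 0],
    [1, [-0.06, 0.144, 0], 0],
    [1, [-0.06, 0.144, 0], 0],
    [1, [-0.06, 0.144, 0], 0],
    [1, [0, 0, 0], 0],
    [1, [0, 0, 0], 0]
  ]
}}

```text
clock: 1.98
position: [394.6, -119.4, 242.2]
ee_rot: [-0.053, 0.999, 0.0, -0.0]
contact_force: [-0.4, -0.4, 0.0]
gripper_width: 85.6
```

```bash
python3 -c "
from h import *
st()"
```

```text
t 1.98 lip xy [-229.4  138.1] z 242.2 yawrel 0.0019 w 85.6 Flip [-0.43 -0.35] Fz 0.02
```

Call:
{"fn": "drive_tool", "kwargs": {
  "increments": [
    [1, [0, 0, 0.14], 0],
    [1, [0, 0, 0.14], 0],
    [1, [0, 0, 0.14], 0],
    [1, [0, 0, 0.14], 0],
    [1, [0, 0, 0.1], 0],
    [1, [0, 0, 0.04], 0],
    [1, [0, 0, 0], 0],
    [1, [0, 0, 0], 0]
  ]
}}

```text
clock: 2.98
position: [395.7, -119.6, 33.3]
ee_rot: [-0.052, 0.999, -0.0, 0.001]
contact_force: [0.0, -0.1, 0.5]
gripper_width: 85.3
```

```bash
python3 -c "
from h import *
st()
a=snap('top','pics/t1.png');b=snap('side','pics/s1.png')
cv2.imwrite('pics/s1c.png',cv2.resize(b[140:290,290:490],(800,600))[:,:,::-1])
"
```

```text
t 2.98 lip xy [-228.3  137.8] z 33.3 yawrel -0.0003 w 85.3 Flip [ 0.01 -0.11] Fz 0.47
```

View pics/s1c.png

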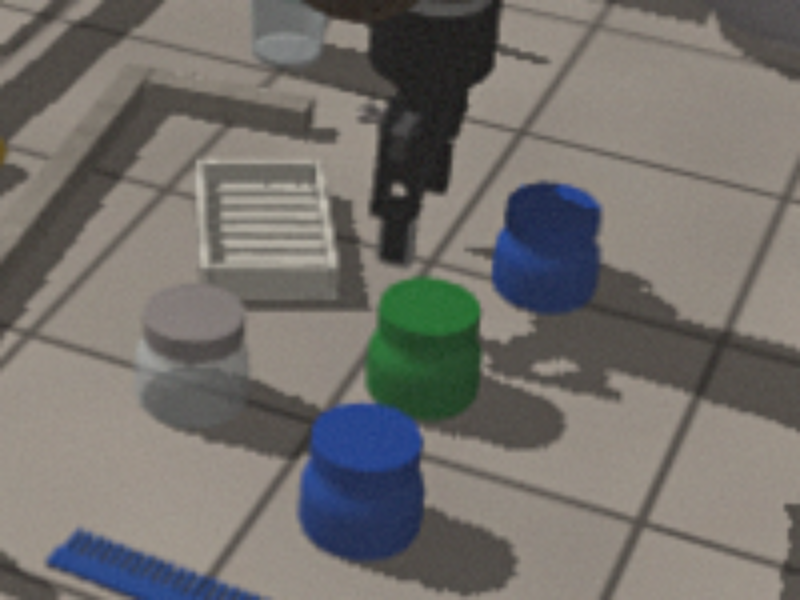

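View pics/t1.png

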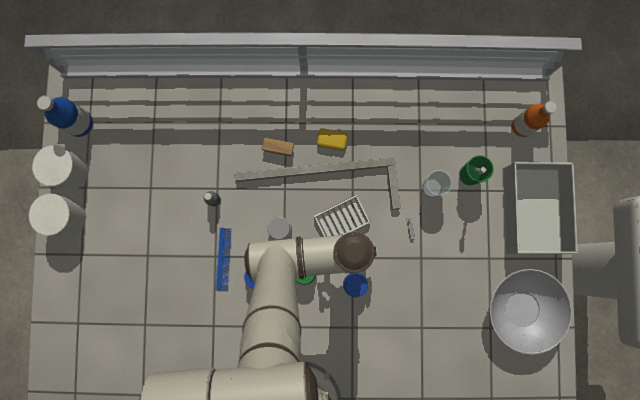

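```bash
python3 -c "
from h import *
for y in (180,188,195):
    for z in (20,25,30,35):
        w=C0+RL@np.array([-228.3,y]); print(y,z,proj('side',[w[0],w[1],z]).round(1))
"
```

```text
180 20 [389.1 209.8]
180 25 [389.2 208.1]
180 30 [389.4 206.4]
180 35 [389.6 204.7]
188 20 [388.2 211.5]
188 25 [388.4 209.8]
188 30 [388.6 208.1]
188 35 [388.7 206.4]
195 20 [387.5 213.1]
195 25 [387.6 211.3]
195 30 [387.8 209.6]
195 35 [388.  207.9]
```

Call:
{"fn": "drive_tool", "kwargs": {
  "increments": [
    [1, [0, 0, 0.04], 0],
    [1, [0, 0, 0.03], 0],
    [1, [0, 0, 0.02], 0],
    [1, [0, 0, 0], 0]
  ]
}}

```text
clock: 3.58
position: [394.3, -119.4, 4.6]
ee_rot: [-0.052, 0.999, -0.0, -0.001]
contact_force: [-0.1, -0.3, -0.3]
gripper_width: 85.3
```

```bash
python3 -c "
from h import *
st()"
```

```text
t 3.58 lip xy [-229.6  138.1] z 4.6 yawrel -0.0001 w 85.3 Flip [-0.18 -0.29] Fz -0.28
```

Call:
{"fn": "drive_tool", "kwargs": {
  "increments": [
    [1, [-0.03, 0, 0], 0],
    [1, [-0.03, 0, 0], 0],
    [1, [-0.03, 0, 0], 0],
    [1, [-0.03, 0, 0], 0],
    [1, [-0.03, 0, 0], 0],
    [1, [-0.03, 0, 0], 0],
    [1, [-0.03, 0, 0], 0],
    [1, [-0.03, 0, 0], 0],
    [1, [-0.03, 0, 0], 0],
    [1, [-0.03, 0, 0], 0],
    [1, [-0.03, 0, 0], 0],
    [1, [0, 0, 0], 0]
  ]
}}

```text
clock: 5.08
position: [494.9, -108.9, 5.4]
ee_rot: [-0.053, 0.999, -0.0, 0.001]
contact_force: [-0.4, -0.2, -0.1]
gripper_width: 85.4
```

```bash
python3 -c "
from h import *
st()
a=snap('top','pics/t2.png');b=snap('side','pics/s2.png')
A=cv2.resize(a[140:270,220:430],(800,495));cv2.imwrite('pics/t2c.png',A[:,:,::-1])
cv2.imwrite('pics/s2c.png',cv2.resize(b[140:290,290:490],(800,600))[:,:,::-1])
"
```

```text
t 5.08 lip xy [-128.6  138. ] z 5.4 yawrel 0.0001 w 85.4 Flip [-0.42 -0.15] Fz -0.15
```

View pics/s2c.png

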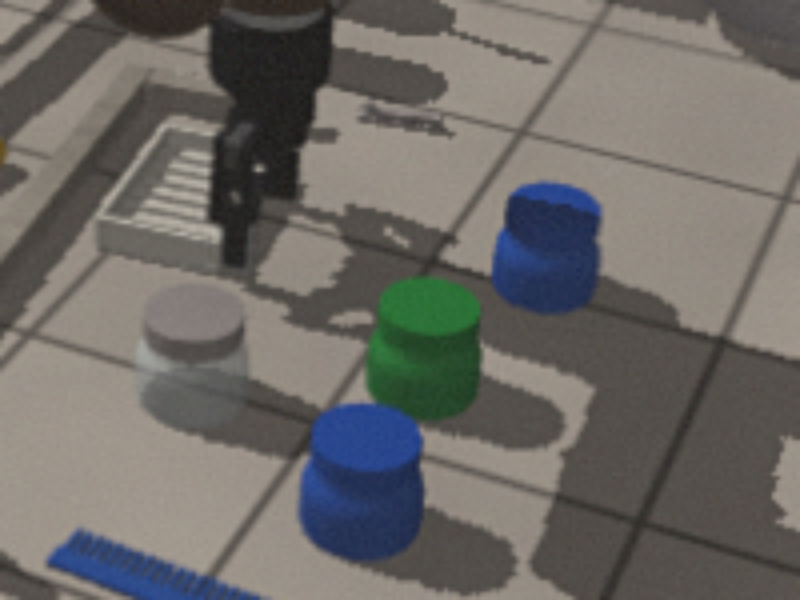

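View pics/t2c.png

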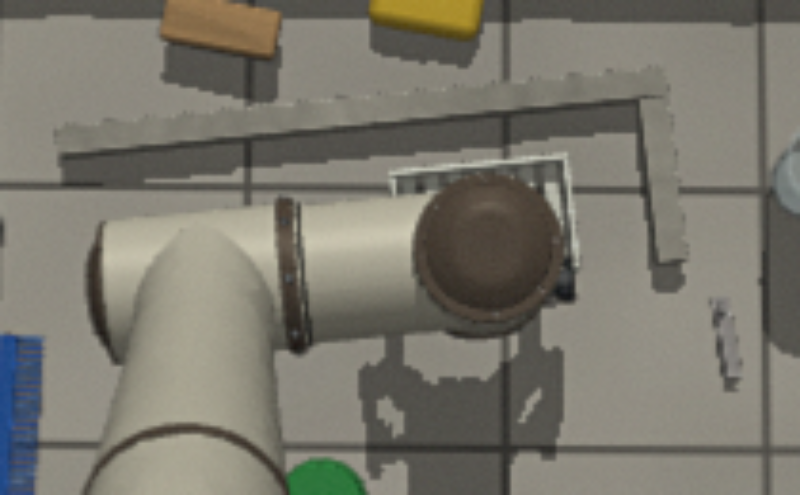

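Call:
{"fn": "drive_tool", "kwargs": {
  "increments": [
    [1, [-0.03, 0, 0], 0],
    [1, [-0.03, 0, 0], 0],
    [1, [-0.03, 0, 0], 0],
    [1, [-0.01, 0, 0], 0],
    [1, [-0.01, 0, 0], 0],
    [1, [0, 0, 0], 0]
  ]
}}

```text
clock: 5.92
position: [526.6, -105.6, 5.3]
ee_rot: [-0.052, 0.999, -0.0, 0.0]
contact_force: [-0.1, -0.7, 0.0]
gripper_width: 85.5
```

```bash
python3 -c "
from h import *
st()
a=snap('top','pics/t3.png')
A=cv2.resize(a[140:270,220:430],(800,495));cv2.imwrite('pics/t3c.png',A[:,:,::-1])
"
```

```text
t 5.92 lip xy [-96.7 138. ] z 5.3 yawrel -0.0001 w 85.5 Flip [-0.14 -0.65] Fz 0.02
```

View pics/t3c.png

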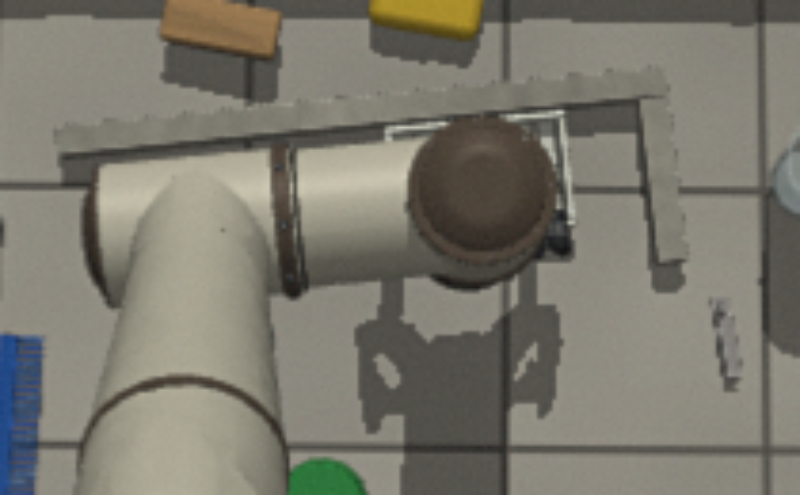

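Call:
{"fn": "drive_tool", "kwargs": {
  "increments": [
    [1, [-0.01, 0, 0], 0],
    [1, [-0.01, 0, 0], 0],
    [1, [0, 0, 0], 0]
  ]
}}

```text
clock: 6.35
position: [529.4, -105.3, 5.0]
ee_rot: [-0.052, 0.999, 0.0, -0.003]
contact_force: [-6.1, 0.5, 4.7]
gripper_width: 85.3
```

```bash
python3 -c "
from h import *
st()"
```

```text
t 6.35 lip xy [-93.8 138. ] z 5.0 yawrel -0.0005 w 85.3 Flip [-5.97  1.1 ] Fz 4.72
```

Call:
{"fn": "drive_tool", "kwargs": {
  "increments": [
    [1, [0.05, 0, 0], 0],
    [1, [0.05, 0, 0], 0],
    [1, [0, 0, -0.1], 0],
    [1, [0, 0, -0.1], 0],
    [-1, [-0.05, 0.13, 0], 0],
    [-1, [-0.1, 0.14, 0], 0],
    [-1, [-0.113, 0, 0], 0],
    [-1, [0, 0, 0], 0],
    [-1, [0, 0, 0.05], 0],
    [-1, [0, 0, 0.05], 0],
    [-1, [0, 0, 0], 0],
    [-1, [0, 0, 0], 0]
  ]
}}

```text
clock: 7.85
position: [572.0, -19.6, 35.1]
ee_rot: [-0.052, 0.999, -0.0, -0.0]
contact_force: [0.5, 0.4, -0.0]
gripper_width: -0.0
```

```bash
python3 -c "
from h import *
st()
a=snap('top','pics/t4.png');b=snap('side','pics/s4.png')
A=cv2.resize(a[140:270,220:430],(800,495));cv2.imwrite('pics/t4c.png',A[:,:,::-1])
cv2.imwrite('pics/s4c.png',cv2.resize(b[130:280,280:480],(800,600))[:,:,::-1])
"
```

```text
t 7.85 lip xy [-42.5 218.8] z 35.1 yawrel -0.0003 w -0.0 Flip [0.54 0.39] Fz -0.03
```

View pics/s4c.png

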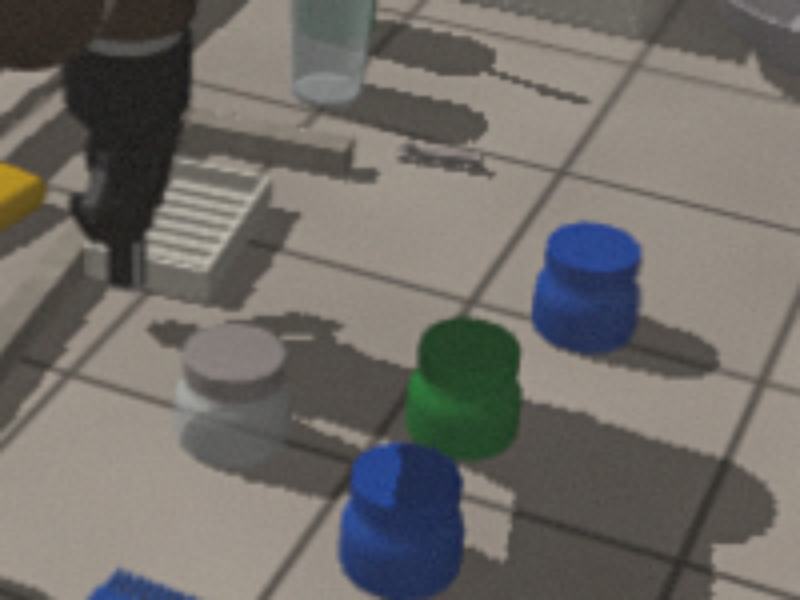

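View pics/t4c.png

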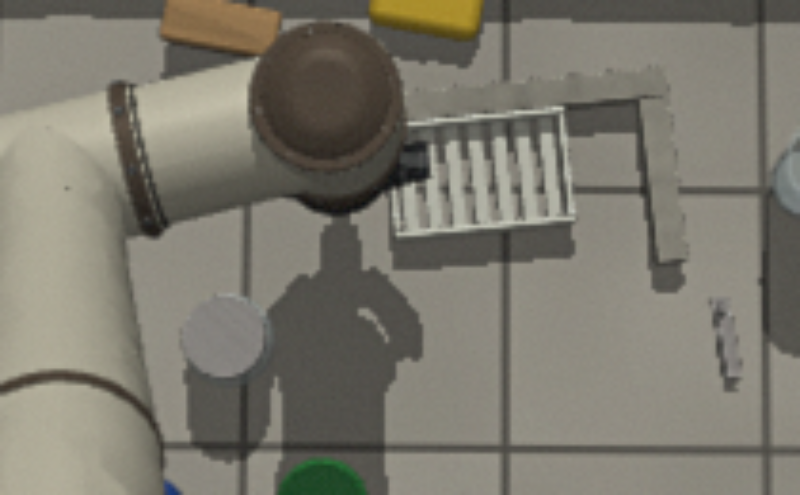

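```bash
python3 -c "
from h import *
k=800/210
for u,v in((397,236),(575,219),(563,108)):
    p=onz('top',u/k+219.6,v/k+139.6,24);print((p[:2]-C0)@RL)
for z in (20,25,30,35):
    w=C0+RL@np.array([-42.5,226]); print(z,(proj('side',[w[0],w[1],z])-[280,130])*4)
"
```

```text
[-82.28817029 182.95116158]
[-82.55881475  55.3196817 ]
[-1.81962325 55.14533445]
20 [125.19380122 295.20893079]
25 [125.19575482 288.43791572]
30 [125.19781314 281.63765006]
35 [125.19997745 274.80799577]
```

Call:
{"fn": "drive_tool", "kwargs": {
  "increments": [
    [-1, [0, 0, 0.04], 0],
    [-1, [0, 0, 0.02], 0],
    [-1, [0, 0, 0], 0],
    [-1, [0, -0.03, 0], 0],
    [-1, [0, -0.03, 0], 0],
    [-1, [0, -0.03, 0], 0],
    [-1, [0, -0.03, 0], 0],
    [-1, [0, -0.03, 0], 0],
    [-1, [0, -0.03, 0], 0],
    [-1, [0, -0.02, 0], 0],
    [-1, [0, 0, 0], 0]
  ]
}}

```text
clock: 9.32
position: [578.3, -79.6, 17.2]
ee_rot: [-0.052, 0.999, -0.0, -0.0]
contact_force: [-0.4, 0.5, -0.5]
gripper_width: 0.2
```

```bash
python3 -c "
from h import *
st()
a=snap('top','pics/t5.png');b=snap('side','pics/s5.png')
A=cv2.resize(a[140:270,220:430],(800,495));cv2.imwrite('pics/t5c.png',A[:,:,::-1])
cv2.imwrite('pics/s5c.png',cv2.resize(b[130:280,280:480],(800,600))[:,:,::-1])
"
```

```text
t 9.32 lip xy [-42.5 158.4] z 17.2 yawrel -0.0009 w 0.2 Flip [-0.33  0.52] Fz -0.52
```

View pics/s5c.png

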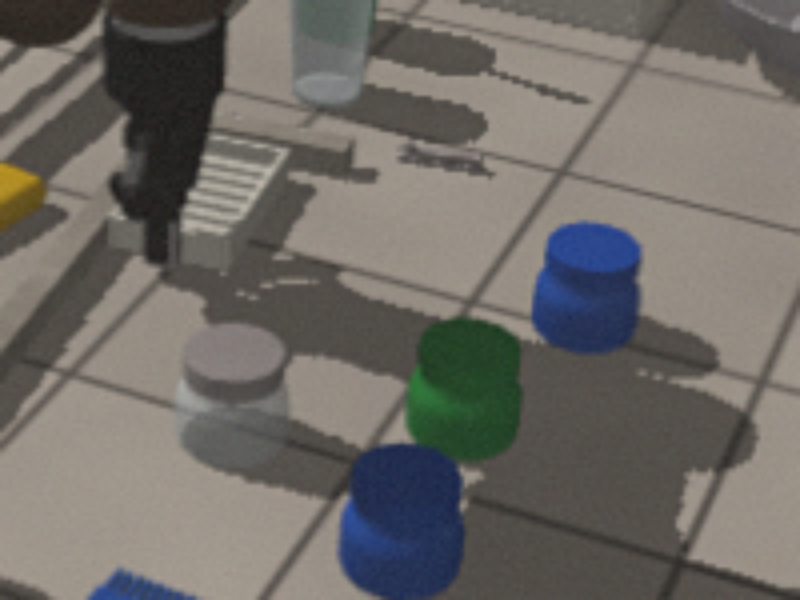

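View pics/t5c.png

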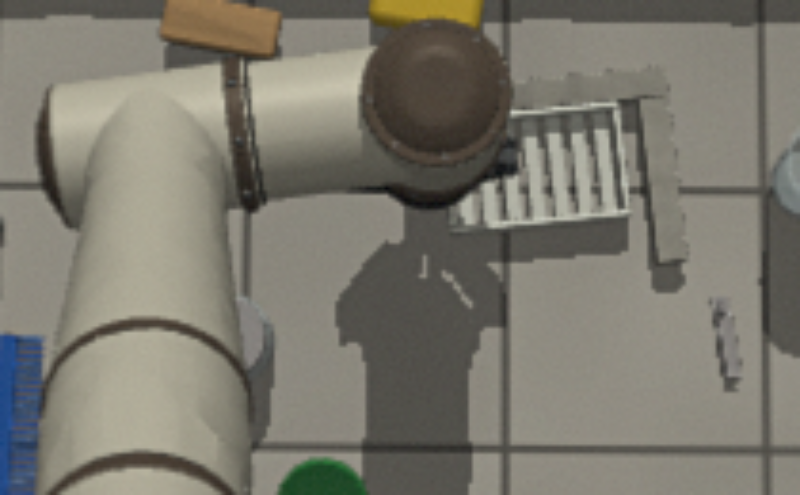

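Call:
{"fn": "drive_tool", "kwargs": {
  "increments": [
    [-1, [0, -0.02, 0], 0],
    [-1, [0, -0.015, 0], 0],
    [-1, [0, -0.01, 0], 0],
    [-1, [0, 0, 0], 0]
  ]
}}

```text
clock: 9.93
position: [580.0, -92.8, 17.3]
ee_rot: [-0.052, 0.999, -0.0, 0.0]
contact_force: [-0.0, 0.1, -0.5]
gripper_width: 0.0
```

```bash
python3 -c "
from h import *
st()
a=snap('top','pics/t6.png')
A=cv2.resize(a[150:215,330:410],(738,600),interpolation=2);cv2.imwrite('pics/t6c.png',A[:,:,::-1])
"
```

```text
t 9.93 lip xy [-42.3 145.2] z 17.3 yawrel -0.0006 w 0.0 Flip [-0.02  0.09] Fz -0.52
```

View pics/t6c.png

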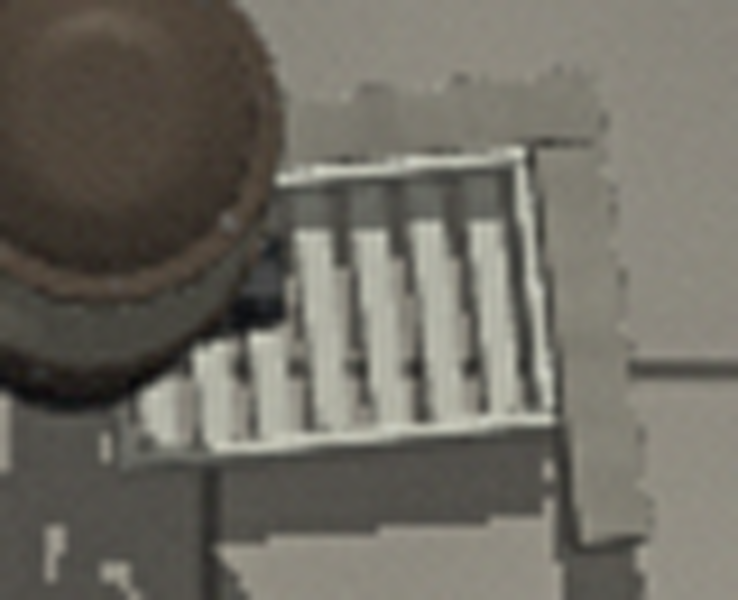

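Gap of roughly 2–3 mm to the short strip left; push on until force rises.

Call:
{"fn": "drive_tool", "kwargs": {
  "increments": [
    [-1, [0, -0.007, 0], 0],
    [-1, [0, -0.007, 0], 0],
    [-1, [0, 0, 0], 0]
  ]
}}

```text
clock: 10.35
position: [580.3, -95.0, 17.4]
ee_rot: [-0.052, 0.999, 0.001, 0.0]
contact_force: [-1.1, 8.2, 1.8]
gripper_width: -0.2
```

```bash
python3 -c "
from h import *
st()"
```

```text
t 10.35 lip xy [-42.2 142.9] z 17.4 yawrel -0.0002 w -0.2 Flip [-0.23  8.24] Fz 1.77
```

Call:
{"fn": "drive_tool", "kwargs": {
  "increments": [
    [-1, [0, 0.03, 0], 0],
    [-1, [0, 0.05, 0], 0],
    [-1, [0, 0, -0.15], 0],
    [-1, [0, 0, -0.15], 0],
    [-0.3, [0.1, 0, 0], 0],
    [-0.3, [0.15, 0, 0], 0],
    [-0.3, [0.15, 0.02, 0], 0],
    [-0.3, [0.15, 0.15, 0], 0],
    [-0.3, [0, 0.15, 0], 0],
    [-0.3, [0, 0.15, 0], 0],
    [-0.3, [0, 0, 0], 0],
    [-0.3, [0, 0, 0], 0]
  ]
}}

```text
clock: 11.85
position: [399.6, 49.7, 107.3]
ee_rot: [-0.053, 0.999, -0.0, -0.0]
contact_force: [-0.5, 0.1, 0.1]
gripper_width: 29.9
```

```bash
python3 -c "
from h import *
st()
a=snap('top','pics/t7.png');b=snap('side','pics/s7.png')
A=cv2.resize(a[150:225,320:412],(736,600),interpolation=2);cv2.imwrite('pics/t7c.png',A[:,:,::-1])
cv2.imwrite('pics/s7c.png',cv2.resize(b[130:280,280:480],(800,600))[:,:,::-1])
"
```

```text
t 11.85 lip xy [-206.7  305.8] z 107.3 yawrel 0.0007 w 29.9 Flip [-0.45  0.18] Fz 0.08
```

View pics/s7c.png

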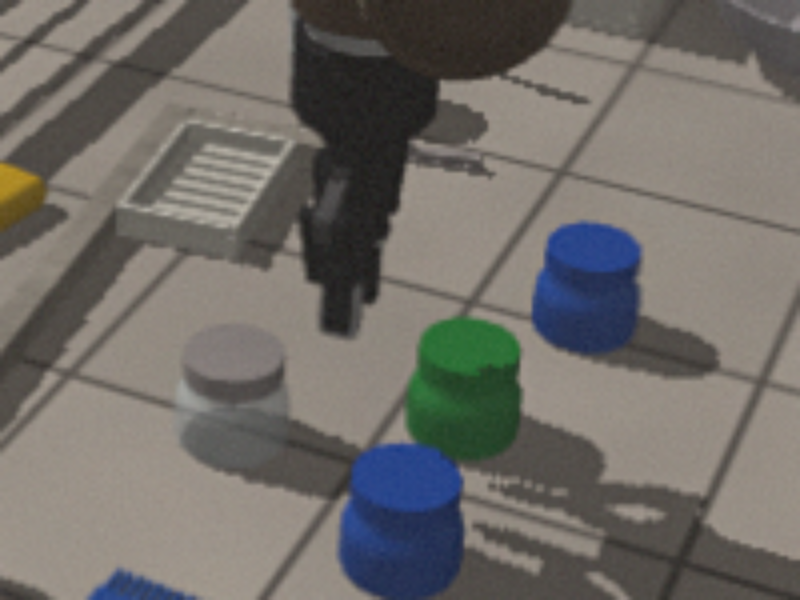

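View pics/t7c.png

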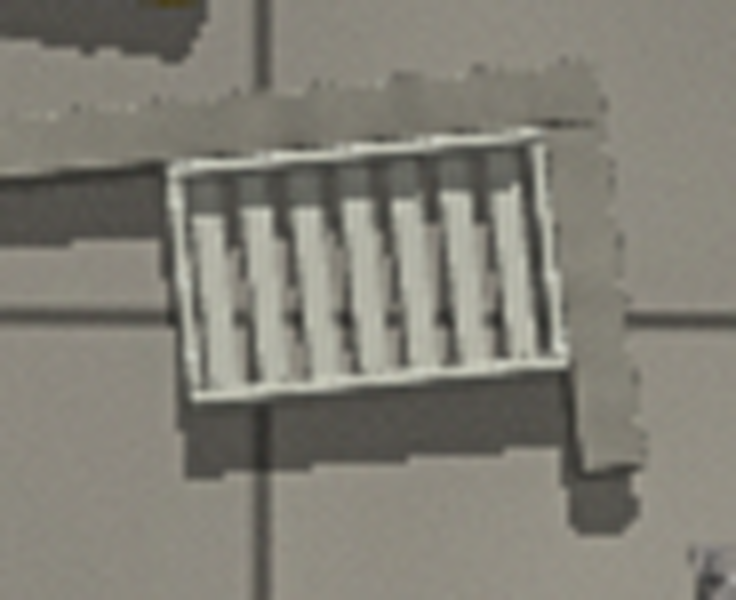

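View pics/t7.png

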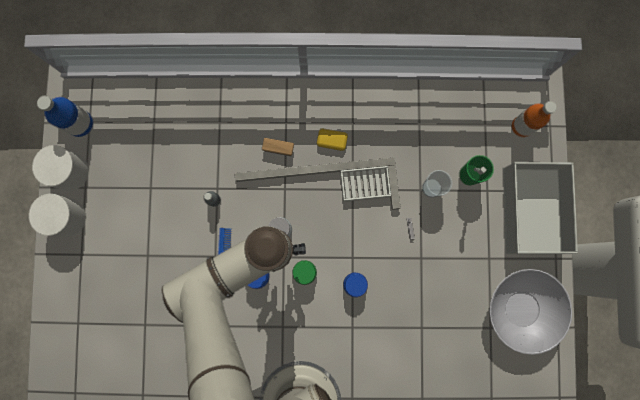

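Call:
{"fn": "drive_tool", "kwargs": {
  "increments": [
    [-0.3, [0, 0.006, 0.1], 0],
    [-0.3, [0, 0, 0.1], 0],
    [-0.3, [0, 0, 0.05], 0],
    [-0.3, [0, 0, 0.03], 0],
    [-0.3, [0, 0, 0], 0],
    [-0.3, [0, 0, 0], 0]
  ]
}}

```text
clock: 12.7
position: [400.2, 51.3, 23.8]
ee_rot: [-0.052, 0.999, 0.0, 0.001]
contact_force: [-0.6, -0.3, 0.2]
gripper_width: 30.0
```

```bash
python3 -c "
from h import *
st()
a=snap('top','pics/t8.png');b=snap('side','pics/s8.png')
cv2.imwrite('pics/s8c.png',cv2.resize(b[130:280,280:480],(800,600))[:,:,::-1])
for z in (5,10,15,20):
    w=C0+RL@np.array([-206.5,335]); print(z,(proj('side',[w[0],w[1],z])-[280,130])*4)
"
```

```text
t 12.7 lip xy [-205.9  307.3] z 23.8 yawrel -0.0006 w 30.0 Flip [-0.64 -0.21] Fz 0.16
5 [325.20644542 478.02661613]
10 [325.69778612 470.97734562]
15 [326.19109672 463.89283334]
20 [326.68638459 456.77287435]
```

View pics/s8c.png

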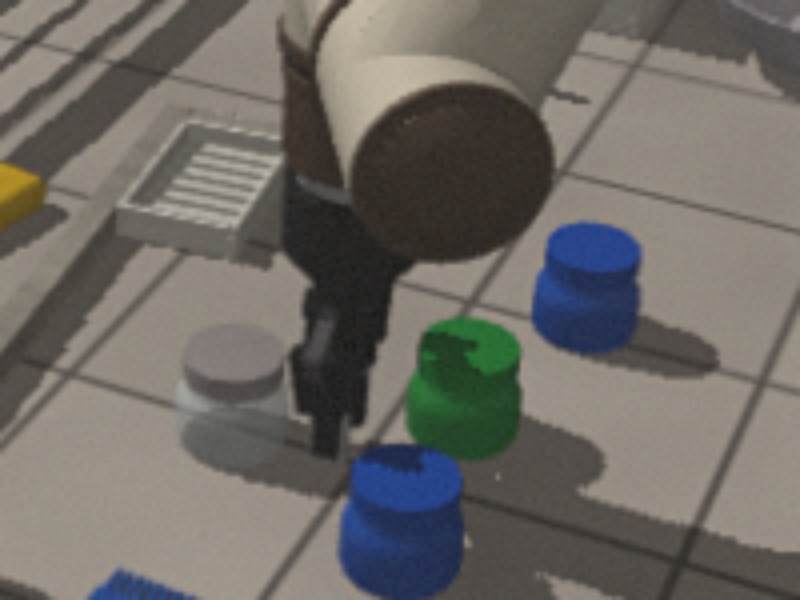

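Call:
{"fn": "drive_tool", "kwargs": {
  "increments": [
    [-0.3, [0, 0, 0.02], 0],
    [-0.3, [0, 0, 0.015], 0],
    [-0.3, [0, 0, 0], 0],
    [-0.3, [-0.015, 0, 0], 0],
    [-0.3, [-0.015, 0, 0], 0],
    [-0.3, [-0.015, 0, 0], 0],
    [-0.3, [-0.015, 0, 0], 0],
    [-0.3, [-0.015, 0, 0], 0],
    [-0.3, [-0.015, 0, 0], 0],
    [-0.3, [-0.015, 0, 0], 0],
    [-0.3, [-0.015, 0, 0], 0],
    [-0.3, [-0.015, 0, 0], 0],
    [-0.3, [-0.015, 0, 0], 0],
    [-0.3, [0, 0, 0], 0]
  ]
}}

```text
clock: 14.55
position: [445.5, 56.4, 12.9]
ee_rot: [-0.052, 0.999, 0.0, 0.001]
contact_force: [0.3, -0.1, -0.5]
gripper_width: 30.0
```

```bash
python3 -c "
from h import *
st()
a=snap('top','pics/t9.png');b=snap('side','pics/s9.png')
cv2.imwrite('pics/s9c.png',cv2.resize(b[130:280,280:480],(800,600))[:,:,::-1])
"
```

```text
t 14.55 lip xy [-160.4  307.6] z 12.9 yawrel -0.0001 w 30.0 Flip [ 0.28 -0.14] Fz -0.47
```

View pics/s9c.png

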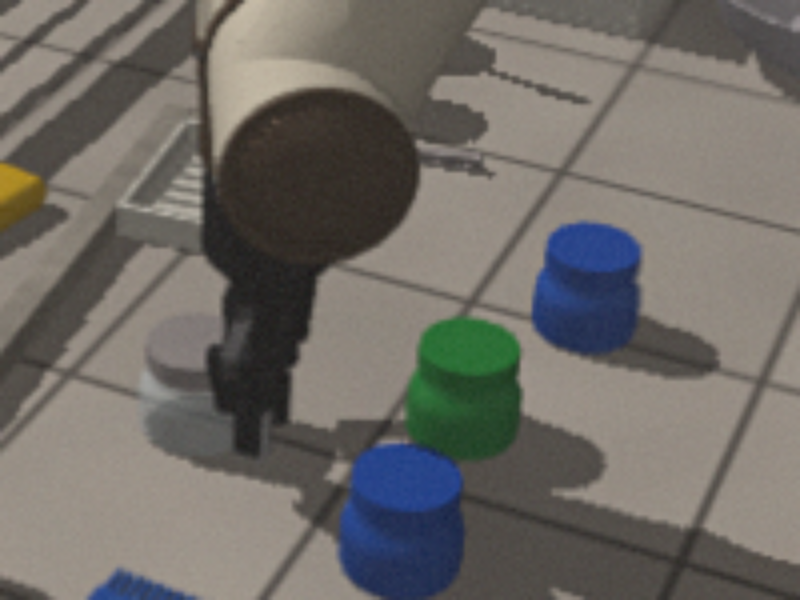

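View pics/t9.png

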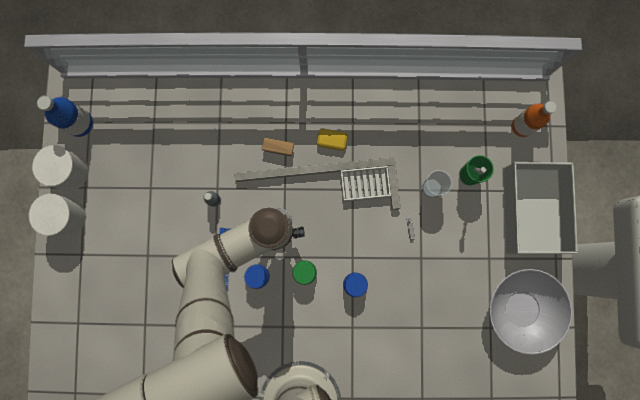

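Call:
{"fn": "drive_tool", "kwargs": {
  "increments": [
    [-0.3, [-0.015, 0, 0], 0],
    [-0.3, [-0.015, 0, 0], 0],
    [-0.3, [-0.015, 0, 0], 0],
    [-0.3, [-0.015, 0, 0], 0],
    [-0.3, [-0.015, 0, 0], 0],
    [-0.3, [-0.015, 0, 0], 0],
    [-0.3, [-0.015, 0, 0], 0],
    [-0.3, [-0.015, 0, 0], 0],
    [-0.3, [-0.015, 0, 0], 0],
    [-0.3, [-0.015, 0, 0], 0],
    [-0.3, [-0.015, 0, 0], 0],
    [-0.3, [-0.015, 0, 0], 0],
    [-0.3, [-0.015, 0, 0], 0],
    [-0.3, [-0.015, 0, 0], 0],
    [-0.3, [-0.015, 0, 0], 0],
    [-0.3, [-0.015, 0, 0], 0],
    [-0.3, [0, 0, 0], 0]
  ]
}}

```text
clock: 16.77
position: [517.1, 63.9, 12.9]
ee_rot: [-0.052, 0.999, 0.0, 0.001]
contact_force: [0.2, -0.9, -0.3]
gripper_width: 29.8
```

```bash
python3 -c "
from h import *
st()
b=snap('side','pics/s10.png')
cv2.imwrite('pics/s10c.png',cv2.resize(b[130:280,240:440],(800,600))[:,:,::-1])
"
```

```text
t 16.77 lip xy [-88.3 307.5] z 12.9 yawrel -0.0 w 29.8 Flip [ 0.14 -0.93] Fz -0.32
```

View pics/s10c.png

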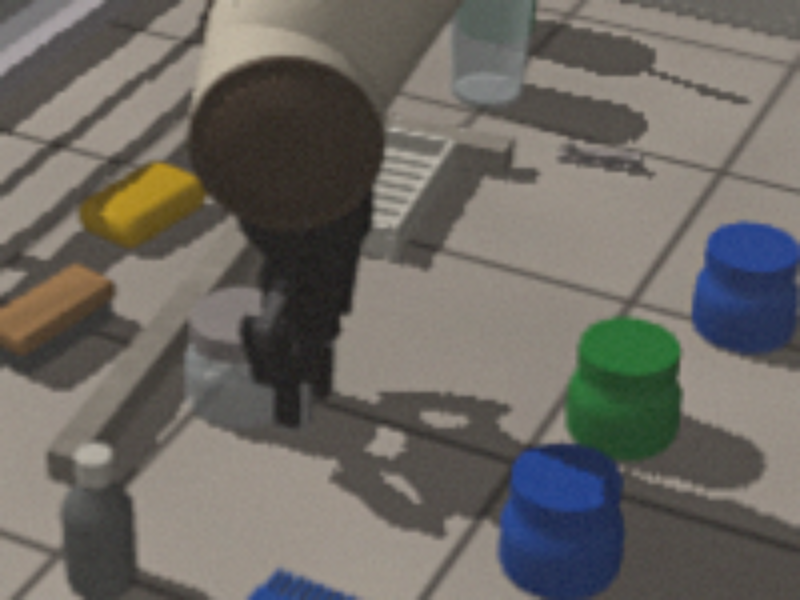

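Call:
{"fn": "drive_tool", "kwargs": {
  "increments": [
    [-0.3, [-0.01, 0, 0], 0],
    [-0.3, [-0.01, 0, 0], 0],
    [-0.3, [-0.01, 0, 0], 0],
    [-0.3, [-0.007, 0, 0], 0],
    [-0.3, [0, 0, 0], 0]
  ]
}}

```text
clock: 17.45
position: [527.6, 64.8, 12.8]
ee_rot: [-0.052, 0.999, 0.0, 0.0]
contact_force: [-1.5, 0.2, 0.8]
gripper_width: 30.0
```

```bash
python3 -c "
from h import *
st()"
```

```text
t 17.45 lip xy [-77.9 307.4] z 12.8 yawrel -0.0002 w 30.0 Flip [-1.49  0.32] Fz 0.81
```

Call:
{"fn": "drive_tool", "kwargs": {
  "increments": [
    [-0.3, [-0.007, 0, 0], 0],
    [-0.3, [0, 0, 0], 0]
  ]
}}

```text
clock: 17.7
position: [529.5, 65.0, 12.8]
ee_rot: [-0.052, 0.999, 0.0, 0.0]
contact_force: [-2.0, -0.6, 0.9]
gripper_width: 29.9
```

```bash
python3 -c "
from h import *
st()"
```

```text
t 17.7 lip xy [-75.9 307.3] z 12.8 yawrel -0.0003 w 29.9 Flip [-2.08 -0.37] Fz 0.88
```

Call:
{"fn": "drive_tool", "kwargs": {
  "increments": [
    [-0.3, [-0.007, 0, 0], 0],
    [-0.3, [0, 0, 0], 0]
  ]
}}

```text
clock: 17.95
position: [531.7, 65.3, 12.8]
ee_rot: [-0.052, 0.999, 0.0, 0.0]
contact_force: [-2.1, -0.7, 1.0]
gripper_width: 29.9
```

```bash
python3 -c "
from h import *
st()"
```

```text
t 17.95 lip xy [-73.7 307.4] z 12.8 yawrel -0.0001 w 29.9 Flip [-2.18 -0.51] Fz 0.95
```

Call:
{"fn": "drive_tool", "kwargs": {
  "increments": [
    [-0.3, [-0.007, 0, 0], 0],
    [-0.3, [0, 0, 0], 0]
  ]
}}

```text
clock: 18.2
position: [533.2, 65.4, 12.8]
ee_rot: [-0.052, 0.999, -0.0, -0.0]
contact_force: [-2.5, -0.6, 1.8]
gripper_width: 29.6
```

```bash
python3 -c "
from h import *
st()
a=snap('top','pics/t11.png');b=snap('side','pics/s11.png')
A=np.hstack([cv2.resize(a[160:230,240:310],(400,400)),cv2.resize(b[190:250,260:320],(400,400))]);cv2.imwrite('pics/c11.png',A[:,:,::-1])
"
```

```text
t 18.2 lip xy [-72.2 307.3] z 12.8 yawrel -0.0003 w 29.6 Flip [-2.56 -0.33] Fz 1.76
```

View pics/c11.png

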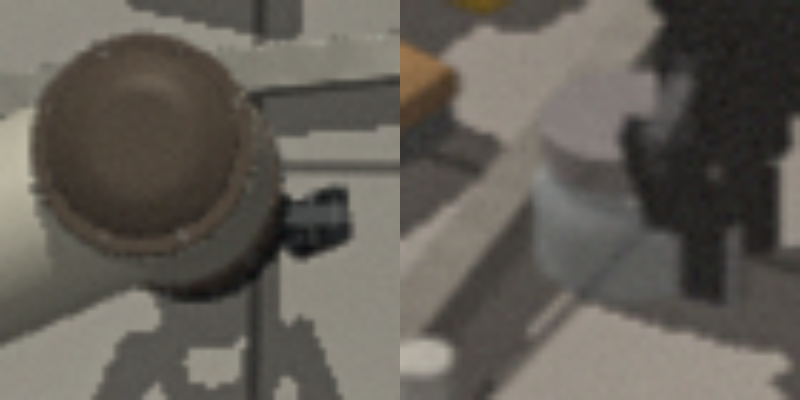

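Call:
{"fn": "drive_tool", "kwargs": {
  "increments": [
    [-0.3, [-0.006, 0, 0], 0],
    [-0.3, [0, 0, 0], 0]
  ]
}}

```text
clock: 18.55
position: [533.3, 65.2, 12.6]
ee_rot: [-0.052, 0.999, -0.0, -0.002]
contact_force: [-6.3, -0.0, 5.4]
gripper_width: 30.1
```

```bash
python3 -c "
from h import *
st()"
```

```text
t 18.55 lip xy [-72.1 307.2] z 12.6 yawrel -0.0005 w 30.1 Flip [-6.29  0.63] Fz 5.41
```

Call:
{"fn": "drive_tool", "kwargs": {
  "increments": [
    [-0.3, [0.02, 0, 0], 0],
    [-0.3, [0.05, 0, 0], 0],
    [-0.3, [0.05, 0, 0], 0],
    [-0.3, [0, 0, -0.1], 0],
    [-0.3, [0, 0, -0.15], 0],
    [-0.3, [0, 0, -0.15], 0],
    [-0.3, [0, 0, -0.15], 0],
    [-0.3, [0.15, -0.1, 0], 0],
    [-0.3, [0.15, -0.15, 0], 0],
    [-0.3, [0.15, -0.15, 0], 0],
    [-0.3, [0.05, -0.15, 0], 0],
    [-0.3, [0, -0.15, 0], 0],
    [-0.3, [0, -0.15, 0], 0],
    [-0.3, [0, 0, 0], 0],
    [-0.3, [0, 0, 0], 0]
  ]
}}

```text
clock: 20.42
position: [378.0, -205.6, 177.7]
ee_rot: [-0.052, 0.999, 0.0, 0.0]
contact_force: [0.3, -0.0, 0.1]
gripper_width: 29.8
```

```bash
python3 -c "
from h import *
st()
a=snap('top','pics/t12.png');b=snap('side','pics/s12.png')
A=cv2.resize(a[140:300,200:420],(800,582),interpolation=2);cv2.imwrite('pics/t12c.png',A[:,:,::-1])
cv2.imwrite('pics/s12c.png',cv2.resize(b[130:310,230:470],(800,600))[:,:,::-1])
"
```

```text
t 20.43 lip xy [-254.9   54.1] z 177.7 yawrel -0.0008 w 29.8 Flip [ 0.28 -0.07] Fz 0.14
```

View pics/t12c.png

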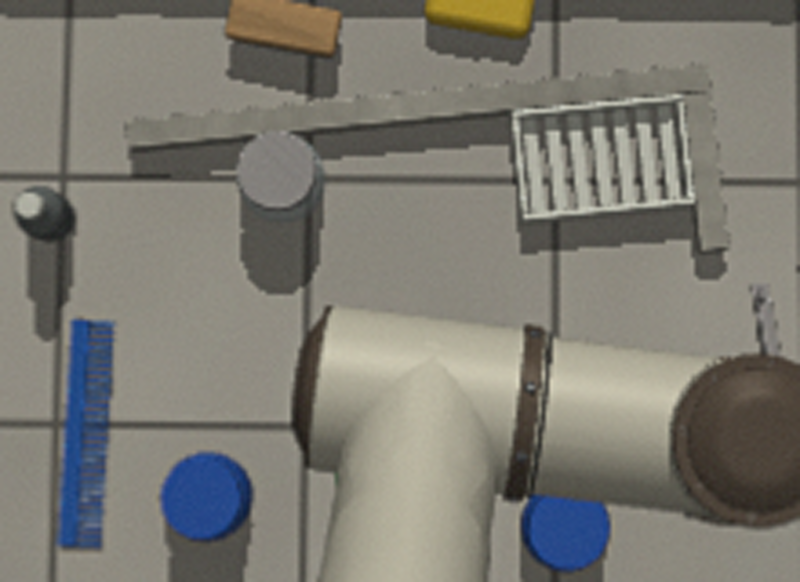

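View pics/s12c.png

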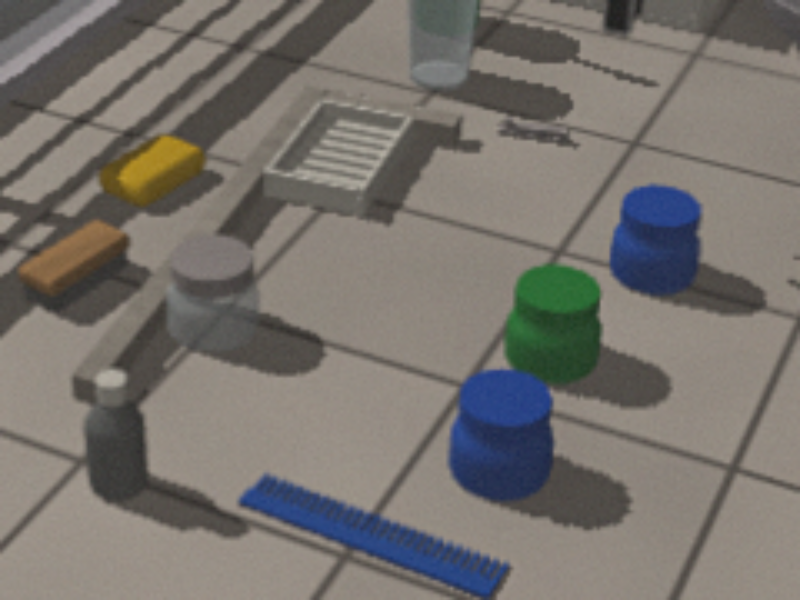

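```bash
python3 -c "
from h import *
k=800/220
f=lambda u,v,z:((onz('top',u/k+199.6,v/k+139.6,z)[:2]-C0)@RL).round(1)
print('jar',f(279,171,60))
for p in((514,112),(525,218),(693,203),(686,96)): print(f(*p,24))
print('diff vs start for bystanders')
i=cv2.imread('pics/top0.png').astype(int);j=cv2.imread('pics/t12.png').astype(int)
d=(abs(i-j).max(2)>40)
for n,(u0,u1,v0,v1) in dict(rollon=(200,222,185,235),comb=(214,234,225,292),blue1=(243,272,262,300),soap=(315,350,125,155),brush=(258,298,135,165),clip=(403,418,215,235),tumb=(420,452,165,210),cup=(457,497,150,200)).items(): print(n,d[v0:v1,u0:u1].sum())
"
```

```text
jar [-34.4 305.1]
[ -1.5 127.9]
[-82.2 127.9]
[-83.3   1.6]
[-2.  -2.4]
diff vs start for bystanders
rollon 0
comb 0
blue1 0
soap 0
brush 0
clip 0
tumb 0
cup 0
```

```bash
python3 -c "
from h import *
a=cv2.imread('pics/t12.png')
cv2.imwrite('pics/z12.png',np.hstack([cv2.resize(a[155:215,365:405],(400,600),interpolation=2),cv2.resize(a[165:205,260:286],(390,600),interpolation=2)]))
"
```

```text
(no output)
```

View pics/z12.png

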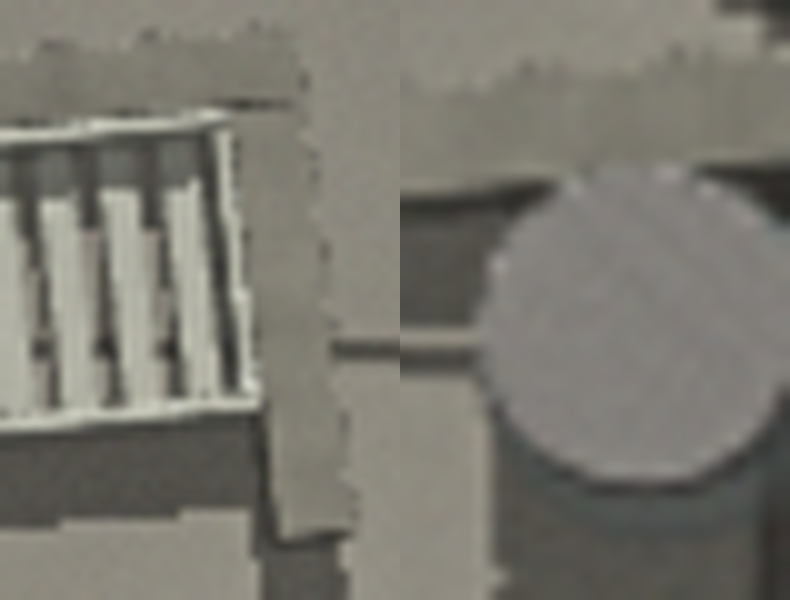

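```bash
python3 -c "
from bench import *
print(job_done())"
```

```text
the job is handed in; nothing more can be done
None
```

The job is done and handed in at about 20.5 s of the 54 s allowed. The dish is home in its corner and the jar stands against the long strip.

- **Dish:** I pushed it back with the open fingers, which squared it up against the long strip (force rose to about 6 N). I then pushed its end with the shut fingers until it met the short strip (about 8 N).
- **Jar:** I pushed the steel-capped clear jar (not the blue or green ones) straight back, low down, between half-open fingers until it stalled on the strip (about 6 N). I then backed off.

**Last checks:**
- **Flush fit:** Enlarged views show the dish flush on both strips. The jar is upright, with its axis measured 34 mm from the strip against a nominal 33 mm.
- **Corner measurements:** The dish corner readings scatter by up to 2.4 mm and do not agree with each other. At the short strip they read +1.6 mm at the front and −2.4 mm at the back. I put that down to pixel and calibration error, since no gap shows.
- **Other things on the ledge:** Comparing top pictures from before and after showed no change at any of the seven bystanders or the left-hand blue jar. The green jar and the other blue jar were partly or wholly hidden by the arm in that last picture, so I only checked them by eye in the side view, where they looked unmoved.

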